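Bridge the mould frame and draw out its gauge arm

TASK

Lay the long wooden bar across the mould frame so that it sits down in the two facing notches, and let go of it. Then press the lock button on the gauge arm's sleeve to release the arm, and pull the arm out by its knob, over the bar, until the third of its marks is level with the mouth of the sleeve. Finish while still gripping the knob and holding the arm steady at that mark, since its spring would draw it back; leave the bar in its notches and the other things on the bench where they are.

Things in the scene. Friction and masses are not known exactly. Their poses are not given: they have to be found in the camera images.
- mould_frame: Open wooden casting frame, fixed: 186 mm along its x, 260 mm along its y, boards 18 mm thick, 60 mm high; origin at the centre of its underside, z up. The two boards along y (at x = -84 and +84 mm) each have a notch in the top edge, 30 mm wide, 10 mm deep, centred at y = -50 mm. Inside it is open but for a low cast (top at 24 mm).
- sleeve_mouth (a point): Mouth (dark collar) of the grey sleeve on a bracket outside the frame's +y board: frame x = 0, y = 110 mm, z = 93 mm. The sleeve is 32 mm wide, its top at z = 107 mm, and runs from here to y = 285 mm; the gauge arm slides out of it towards the frame's -y.
- bar_seat (a point): Point in the mould frame midway between the two notches (frame x = 0, y = -50 mm, z = 62 mm), where the middle of the seated bar lies; axes as the mould frame's: the seated bar runs along this x.
- long_bar: The longer of two plain wooden bars: 230 mm along its x, 24 x 24 mm in section, about 90 g, loose on the bench to the right (-y) of the frame; which of the two bars lies nearer the frame varies. Origin at the centre of its underside. Seated in the notches its underside is 50 mm and its top 74 mm above the bench.
- bar_mid (a point): Middle of the long bar (centre of its volume); axes as the bar's.
- gauge_arm (a joint): How far the telescoping gauge arm is out, in m: 0 in and locked, 0.16 fully out. An aluminium bar 18 mm wide, 14 mm high, underside 86 mm above the bench (its small pointer reaches 7 mm lower). Four dark cross lines on its top, 40 mm apart, come level with the sleeve's mouth at 0.04, 0.08, 0.12 (the third; knob then above the notches) and 0.16. A spring pulls it in with 3 to 5 N.
- knob_mid (a point): Point at the height to grip, 120 mm above the bench, on the axis of the upright square black knob on the free end of the gauge arm: 20 x 20 mm, from z = 100 to 136 mm, axes as the frame's. With the arm in it is at frame x = 0, y = 70 mm (30 mm clear of the sleeve's mouth), and it moves along the frame's -y as the arm is pulled out.
- lock_button (a joint): Travel of the lock button in m: 0 up (locked), 0.008 fully down (released). It is pressed straight down with about 4 N and stays down by itself; it frees the arm from 0.006 on.
- button_top (a point): Centre of the top of the lock button: round steel, 24 mm in diameter, on top of the sleeve at frame x = 0, y = 170 mm, its top 125 mm above the bench when up.
- short_bar: The shorter plain wooden bar, 130 mm along its x, 24 x 24 mm in section. Bystander, to be left alone; origin at its underside.
- jar: Closed steel tin with a paper label, 70 mm in diameter, 100 mm high. Bystander, to be left alone; origin at its underside.
- bowl: White plaster bowl, 150 mm in diameter, 60 mm high. Bystander, to be left alone; origin at its underside.
- mallet: Hammer with a wooden handle, lying, along its x. Bystander, to be left alone; origin at its underside.
- spatula: Modelling spatula, lying, along its x. Bystander, to be left alone; origin at its underside.
- water_cup: White plastic cup, 72 mm in diameter, 80 mm high. Bystander, to be left alone; origin at its underside.
- tape_roll: Roll of paper tape, 90 mm in diameter, 22 mm high. Bystander, to be left alone; origin at its underside.
- clay: Block of reddish clay, 100 x 70 mm, 50 mm high. Bystander, to be left alone; origin at its underside.
Not all that is in view belongs to the job. Leave any blue look-alike of the long_bar alone.

How it is judged:
By the outcome, as a careful person would: the job done as asked, in the order asked, and still so for the second after the job is handed in, while the arm keeps its last pose, push and grip.
It also fails if it takes over 64 s, if anything falls off the work surface, if the arm or the gripper's body presses on something with over 40 N, if the wrist force passes 120 N, or if a joint passes its speed limit or range.

ROBOT

A 6-joint arm with a two-finger parallel gripper is mounted at the origin on the work surface. World frame = base frame: x ahead of the robot, y to its left, z up, the work surface at z = 0. Lengths are in m, angles in rad, forces in N, time in s.
With the tool pointing down it reaches from about 0.375 to 0.825 m from the base axis. Payload 5.5 kg.
Tool frame: the origin (TCP) lies midway between the tips of the shut fingers; the grasp point (between the pads) lies 19 mm behind it; z points along the fingers, y is the line along which they close (so a half turn about z gives the same grasp; the last joint's range is limited). The gripper opens to 85 mm and grips with 20 to 120 N. Pads are 22 mm wide; open, the fingers measure 114 mm over their backs; the gripper's body (76 mm by 85 mm) begins 54 mm behind the grasp point. The pads swing forward as they close: fully open they stand 13 mm farther back than shut.
Start: joints at [1.267, 0.314, -0.047, 1.21, 0, 1.571], TCP at [0.179, 0.573, 0.231] pointing down, gripper open.
Joint ranges: [-2.67, 2.67], [-0.69, 1.73], [-1.03, 1.25], [-2.08, 2.16], [-1.42, 1.45], [-3.14, 3.14]. Speed limits (rad/s): [2.39, 2.39, 3.01, 3.14, 3.14, 3.14].

INTERFACE

Orientations are given as a rotation vector (axis times angle).
In Python, from workcell import telemetry, get_image, robot gives the robot as it stands. The module is installed in compiled form; this text tells all that it offers.
- The arm moves only by the shell command python3 -m jog 'ROWS' [FORCE]. ROWS is JSON, a list that holds one entry, the list of rows, each a list of 5 numbers: the opening, from 0 (shut) to 1 (fully open), then the shift along the tool's x, y, z as a fraction of full scale, then the turn about the tool's z as a fraction of full scale. In form: [[[jaw, x, y, z, turn], ...]]. A call has 1 to 10 rows; each row is the pose to reach, as a shift and turn from the pose commanded when the call began, along the tool's axes at that moment; what a row does not reach only later rows make up. Full scale, the value 1, is 25 cm for a shift and pi/2 rad for a turn. A row lasts 1/10 s, in which the tool goes at most 50 mm and 8.59 degrees, less where a joint would pass 70% of its speed; a pose out of reach is approached as far as the arm can. A call with a number of a shift or a turn outside -1 to 1 is refused whole. A call with a gripper value outside its range is refused whole. The fingers move at their own pace and stop on an object; FORCE is the grip in N (left out, the last holds). Time passes only in rows, so rows that repeat a pose let the fingers close. It gives the time, the measured TCP pose, the force, the opening and the grip force at its end, in the units of the state.
- telemetry.state(): the state, without advancing time (a new reading comes with each control period).
- get_image(name): name is "side" or "top"; returns a dict with "image" (384x512x3 uint8, blue, green, red), "intrinsics" (3x3 intrinsics, pixels), "rvec" (rotation vector, rad) and "tvec" (3), from world to camera coordinates, as OpenCV has them. Camera axes: x right, y down, z forward; pixel columns grow to the right and rows downward; lengths in m; the calibration is good to about 2 mm. A picture is of the moment at which its call begins. There is no depth.
- robot.hand_in(): hands the job in; it is judged then, once.
The state is a dict: "time_s": time; "joint_positions": joint angles; "dq": joint speeds; "effort": joint torques, N m; "ee_pos": TCP position; "orientation": TCP orientation; "force": force on the tool from outside, world axes, zero at the start; "ft_torque": the same for the moment, N m; "grip_width": finger opening in m; "grip_force": force on a finger pad.
Only numpy, scipy, OpenCV 4.12 (cv2) and the standard library are available. Lean on these libraries where they do the work, as an engineer would, in place of code of your own. Each camera call takes 0.05 s, during which the arm holds its last target. There are 200 camera calls.

## Working session

There is one attempt and no reset: what is moved stays moved. The work goes in short steps, Python scripts to look and compute and a shell command to move; the robot and the scene stay as the last step left them, time stands still between calls to the robot, and variables do not carry over. Pictures are saved under pics/ and viewed, at most 10 in all, crops included, and the job is handed in when it is done.

```bash
mkdir -p pics; cat > h.py <<'E'
import numpy as np, cv2
from workcell import telemetry, get_image, robot
def cam(n):
    d=get_image(n); d['R']=cv2.Rodrigues(np.array(d['rvec'],float))[0]; d['t']=np.array(d['tvec'],float).ravel(); d['K']=np.array(d['intrinsics'],float); return d
def ray(d,u,v,z):
    r=d['R'].T@np.linalg.inv(d['K'])@np.array([u,v,1.]); c=-d['R'].T@d['t']
    return c+r*(z-c[2])/r[2]
def proj(d,p):
    q=d['K']@(d['R']@np.array(p,float)+d['t']); return q[:2]/q[2]
E
python3 - <<'E'
from h import *
for n in('top','side'):
    d=cam(n); cv2.imwrite(f'pics/{n}0.png',cv2.resize(d['image'],(800,600),interpolation=cv2.INTER_CUBIC)); print(n,-d['R'].T@d['t'],d['K'][0,0],d['R'].round(2).tolist())
print(telemetry.state())
E
```

```text
top [0.30387641 0.06602425 1.1895795 ] 396.9645049797363 [[-0.09, -1.0, 0.0], [-0.97, 0.09, -0.2], [0.2, -0.02, -0.98]]
side [ 0.20277747 -0.96661337  1.0197811 ] 379.4883432697499 [[0.95, -0.31, -0.02], [-0.22, -0.62, -0.76], [0.23, 0.72, -0.65]]
{'time_s': 0.1, 'joint_positions': array([ 1.26700225e+00,  3.14138766e-01, -4.79804355e-02,  1.21023126e+00,
        4.34474806e-06,  1.57081073e+00]), 'dq': array([ 0.00120271,  0.0003114 ,  0.00287016, -0.00050965, -0.00106851,
       -0.0012166 ]), 'effort': array([-3.57125623e-05, -5.40764666e+01,  3.40541518e+01,  1.11053546e-02,
       -2.02014562e-04,  3.76330732e-06]), 'ee_pos': array([0.17932411, 0.57201469, 0.23053013]), 'orientation': array([-4.75351687e-01, -3.10517873e+00,  2.41190380e-03]), 'force': array([0.7614721 , 0.42987338, 0.01348289]), 'ft_torque': array([-0.01299004,  0.0100196 ,  0.01863594]), 'grip_force': 0.0, 'grip_width': 0.08532825926218067}
```

View pics/top0.png

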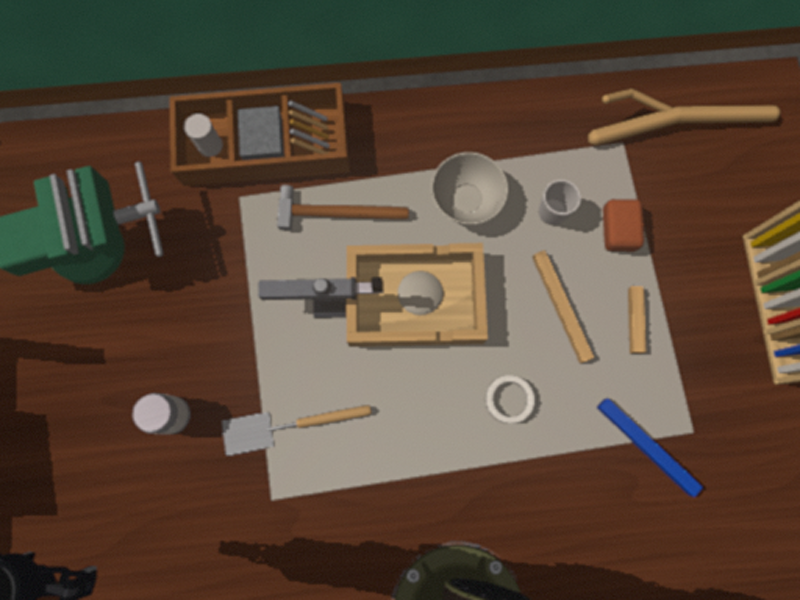

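View pics/side0.png

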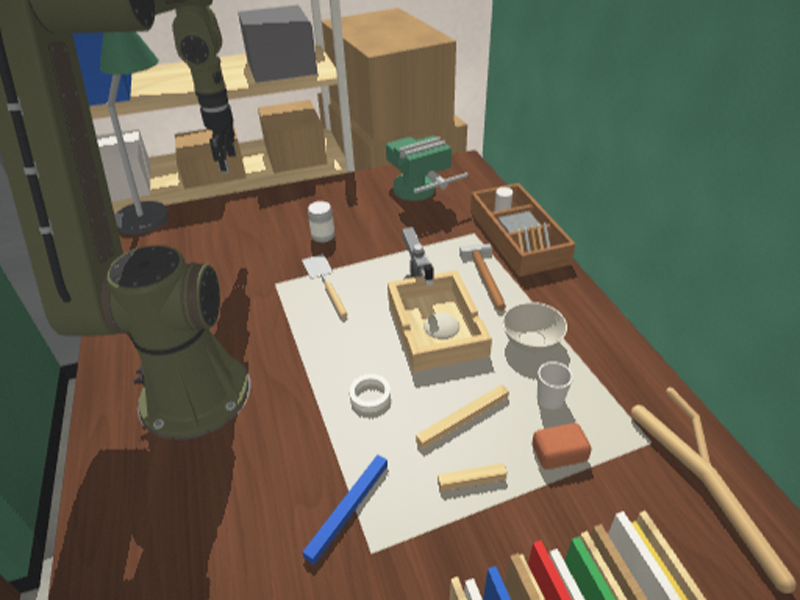

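The top view (800 px scale) shows the frame with corners about (347,247), (484,244), (489,340) and (348,346). The long bar runs from (540,254) to (588,360), the short bar is at (638,320), the button at (321,286) and the knob at (376,285). The blue look-alike is at (650,447).

```bash
cat > m.py <<'E'
from h import *
def wood(d):
    h=cv2.cvtColor(d['image'],cv2.COLOR_BGR2HSV)
    return cv2.inRange(h,(8,70,110),(28,255,255))
E
python3 - <<'E'
from m import *
d=cam('top'); m=wood(d); cs,_=cv2.findContours(m,cv2.RETR_EXTERNAL,cv2.CHAIN_APPROX_NONE)
for c in cs:
    if cv2.contourArea(c)<150: continue
    (u,v),_,_=cv2.minAreaRect(c)
    if not(200<u<430 and 140<v<260): continue
    fr=cv2.contourArea(c)>2500
    z=0.06 if fr else .024
    P=np.array([ray(d,*p[0],z)[:2]*1000 for p in c],np.float32)
    r=cv2.minAreaRect(P); print(r, cv2.boxPoints(r).round(1).tolist(), cv2.contourArea(c))
h=cv2.cvtColor(d['image'],cv2.COLOR_BGR2HSV)
cv2.imwrite('pics/crop1.png',cv2.resize(d['image'][140:240,155:405],(800,320),interpolation=cv2.INTER_CUBIC))
for n,u,v,z in (('button',321,286,.125),('knob',376,285,.136)): print(n,ray(d,u*.64,v*.64,z))
E
```

```text
((497.6781005859375, -397.4312744140625), (33.119972229003906, 129.43212890625), 83.15838623046875) [[431.5, -406.20001220703125], [560.0, -421.6000061035156], [563.9000244140625, -388.70001220703125], [435.3999938964844, -373.29998779296875]] 406.5
((536.9037475585938, -258.41510009765625), (231.17579650878906, 32.469703674316406), 16.0740966796875) [[421.29998779296875, -274.79998779296875], [430.29998779296875, -306.0], [652.5, -242.0], [643.5, -210.8000030517578]] 717.5
((581.0333251953125, 21.477760314941406), (262.78857421875, 189.65045166015625), 85.94029998779297) [[477.1000061035156, -102.9000015258789], [666.2999877929688, -116.30000305175781], [684.9000244140625, 145.8000030517578], [495.70001220703125, 159.3000030517578]] 4375.5
((695.7724609375, -400.9690246582031), (77.30172729492188, 106.7546615600586), 85.71692657470703) [[639.7000122070312, -435.5], [746.0999755859375, -443.5], [751.9000244140625, -366.3999938964844], [645.4000244140625, -358.3999938964844]] 662.0
button [0.59024583 0.18938948 0.125     ]
knob [0.58023185 0.09209897 0.136     ]
```

View pics/crop1.png

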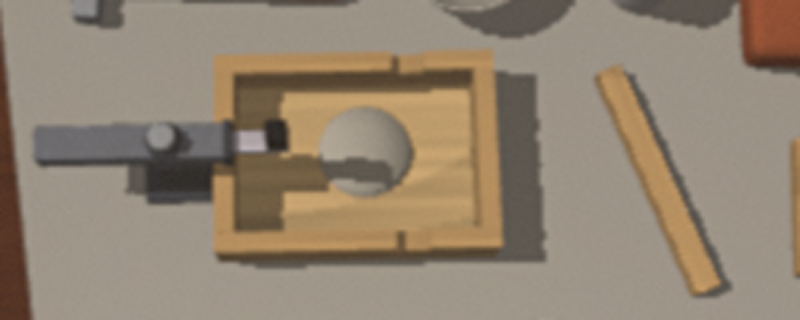

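The frame centre is about (0.582, 0.021) with yaw −4°. The long bar's middle is about (0.539, −0.260) with yaw 16°. The crop shows both notches (x≈400 px) and the knob at (278,134).

```bash
cat > plan.py <<'E'
# plan.py x y z closing_deg : row values (fractions) from measured pose to world target
import sys; from h import *
from scipy.spatial.transform import Rotation as Ro
s=telemetry.state(); R=Ro.from_rotvec(s['orientation']).as_matrix(); p=s['ee_pos']
x,y,z,a=map(float,sys.argv[1:5])
c=np.degrees(np.arctan2(R[1,1],R[0,1])); w=(a-c+90)%180-90
d=R.T@(np.array([x,y,z])-p)
print('t',round(s['time_s'],2),'pos',p.round(4),'closing',round(c,1),'tilt',R[2,:2].round(3),'F',s['force'].round(1),'w',round(s['grip_width'],4),'gf',round(s['grip_force'],1),'q',s['joint_positions'].round(2))
print('shift',(d/.25).round(3),'turn',round(-w/90,3))
E
python3 plan.py .43 .38 .23 72.6
```

```text
t 0.15 pos [0.1794 0.5721 0.2306] closing 72.6 tilt [ 0.    -0.001] F [1.1 0.4 0.2] w 0.0858 gf 0.0 q [ 1.27  0.31 -0.05  1.21  0.    1.57]
shift [-1.187 -0.433  0.003] turn -0.0
```

```bash
python3 -m jog '[[[1,-0.2,-0.1,0,0],[1,-0.36,-0.18,0,0],[1,-0.52,-0.26,0,0],[1,-0.68,-0.34,0,0],[1,-0.84,-0.42,0,-0.1],[1,-1,-0.5,0,-0.2],[1,-1,-0.65,0,-0.3],[1,-1,-0.8,0,-0.37],[1,-1,-1,0,-0.37]]]'; python3 plan.py .539 -.26 .15 106.07
```

```text
time_s: 1.05
ee_pos: [0.3434, 0.2582, 0.2309]
orientation: [0.44, -3.111, -0.0]
force: [-0.8, 0.0, 0.4]
grip_width: 0.0853
grip_force: 0.0
t 1.05 pos [0.3434 0.2582 0.2309] closing 106.1 tilt [0. 0.] F [-0.8  0.   0.4] w 0.0853 gf 0.0 q [ 0.64 -0.01 -0.43  1.15  0.    0.36]
shift [-0.177 -2.209  0.323] turn 0.0
```

```bash
python3 -m jog '[[[0.8,-0.1,-0.2,0,0],[0.8,-0.2,-0.4,0,0],[0.8,-0.2,-0.6,0,0],[0.8,-0.2,-0.8,0,0],[0.8,-0.2,-1,0,0],[0.8,-0.2,-1,0,0]]]' >/dev/null; python3 -m jog '[[[0.8,0,-0.2,0,0],[0.8,0,-0.4,0,0],[0.8,0,-0.6,0,0],[0.8,0,-0.8,0,0],[0.8,0,-1,0,0],[0.8,0,-1,0,0],[0.8,0,-1,0,0]]]'>/dev/null; python3 plan.py .54 -.262 .004 106.07
```

```text
t 2.35 pos [ 0.528  -0.2082  0.2305] closing 105.8 tilt [0.001 0.001] F [ 0.4  0.4 -0.4] w 0.0683 gf 0.0 q [-0.38  0.25 -0.13  1.19  0.   -0.65]
shift [ 0.012 -0.221  0.906] turn -0.003
```

```bash
python3 -m jog '[[[0.8,0.01,-0.22,0.1,0],[0.8,0.01,-0.22,0.3,0],[0.8,0.01,-0.22,0.45,0],[0.8,0.01,-0.22,0.6,0],[0.8,0.01,-0.22,0.7,0],[0.8,0.01,-0.22,0.8,0],[0.8,0.01,-0.22,0.8,0],[0.8,0.01,-0.22,0.8,0]]]' >/dev/null
python3 - <<'E'
from h import *
d=cam('top'); e=cam('side')
cv2.imwrite('pics/g1.png',np.hstack([cv2.resize(d['image'][130:260,300:430],(390,390),interpolation=2),cv2.resize(e['image'][210:340,230:360],(390,390),interpolation=2)]))
E
python3 plan.py .54 -.262 .004 106.07
```

```text
t 3.25 pos [ 0.5422 -0.2612  0.0331] closing 106.0 tilt [-0.002 -0.001] F [ 0.6 -0.9 -1. ] w 0.0682 gf 0.0 q [-0.45  0.46 -0.31  0.8   0.   -0.73]
shift [ 0.009 -0.     0.116] turn -0.001
```

View pics/g1.png

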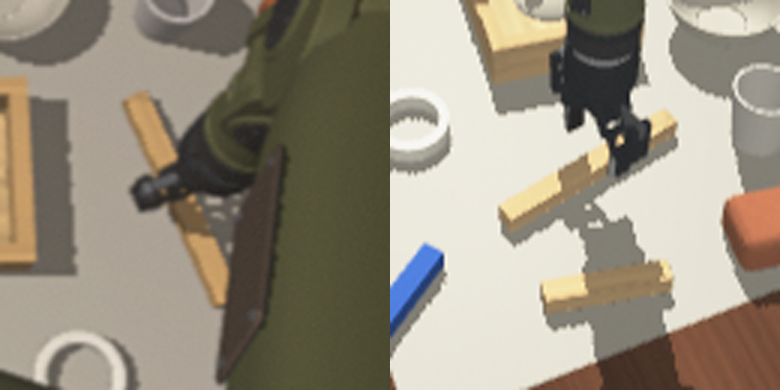

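The open fingers straddle the bar, and the gripper sits near the bar's middle in both views (top (175,190), side (610,140)). I'll descend and grip.

```bash
python3 -m jog '[[[0.8,0.01,0,0.05,0],[0.8,0.01,0,0.1,0],[0.8,0.01,0,0.115,0],[0.8,0.01,0,0.115,0],[0.2,0.01,0,0.115,0],[0.1,0.01,0,0.115,0],[0,0.01,0,0.115,0],[0,0.01,0,0.115,0],[0,0.01,0,0.115,0]]]' 50; python3 -m jog '[[[0,0,0,0,0],[0,0,0,-0.05,0],[0,0,0,-0.15,0],[0,0,0,-0.3,0],[0,0,0,-0.45,0],[0,0,0,-0.5,0],[0,0,0,-0.5,0],[0,0,0,-0.5,0]]]' ;
python3 plan.py .5788 -.0284 .13 85.94
python3 - <<'E'
from m import *
d=cam('side'); cv2.imwrite('pics/s1.png',cv2.resize(d['image'][140:340,160:420],(780,600),interpolation=2))
E
```

```text
time_s: 4.15
ee_pos: [0.539, -0.2625, 0.0031]
orientation: [-0.434, 3.111, -0.001]
force: [-1.0, 0.3, 3.5]
grip_width: 0.0229
grip_force: 50.2
time_s: 4.95
ee_pos: [0.5379, -0.2619, 0.1267]
orientation: [0.434, -3.11, -0.001]
force: [-0.1, 0.1, -0.8]
grip_width: 0.023
grip_force: 49.7
t 4.95 pos [ 0.5379 -0.2619  0.1267] closing 105.9 tilt [0.001 0.001] F [-0.1  0.1 -0.8] w 0.023 gf 49.7 q [-0.45  0.37 -0.21  0.99 -0.   -0.73]
shift [-0.413  0.854 -0.013] turn 0.222
```

View pics/s1.png

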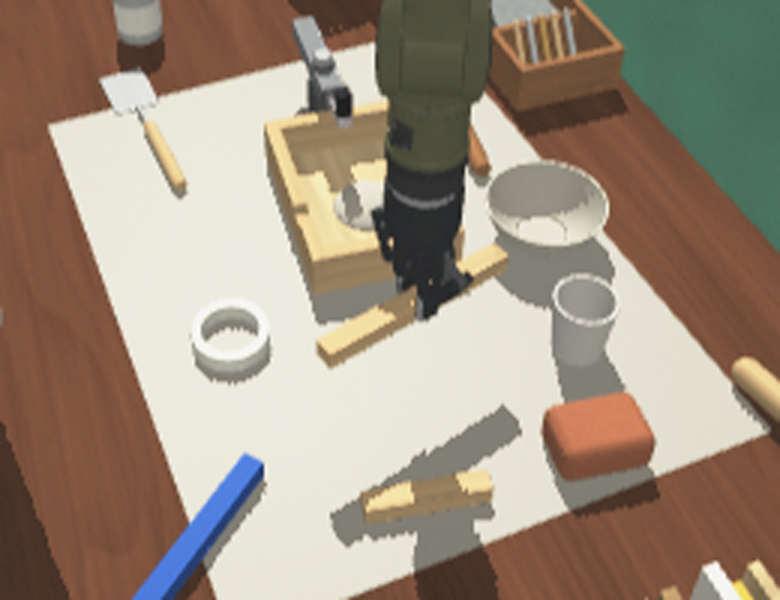

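The bar is held level and clear, with its ends at (325,350) and (500,260). The near notch shows at (300,210). I'll refine the notch location with edge profiles from the first image.

```bash
python3 - <<'E'
from h import *
c0=np.array([.582,.0215]);a=np.radians(-4.06);X=np.array([np.cos(a),np.sin(a)]);Y=np.array([-X[1],X[0]])
for n in('top','side'):
    d=cam(n); g=cv2.cvtColor(cv2.imread(f'pics/{n}0.png'),cv2.COLOR_BGR2GRAY).astype(np.float32)
    def prof(P):
        q=np.array([proj(d,[*p,.06]) for p in P],np.float32); q=(q+.5)/.64-.5
        return cv2.remap(g,q[:,:1],q[:,1:],1).ravel().astype(int)
    for x in(-84,84):
        ys=np.arange(-90,-9,3); print(n,'notch x',x); print(dict(zip(ys.tolist(),prof([c0+X*x*.001+Y*y*.001 for y in ys]).tolist())))
    for y in(-121,): 
        for r in(np.arange(-110,-79,3),np.arange(80,110,3)):
            print(n,'edge x',dict(zip(r.tolist(),prof([c0+X*x*.001+Y*y*.001 for x in r]).tolist())))
    for x in (-60,60):
        for r in(np.arange(-145,-100,3),np.arange(115,145,3)):
            print(n,'edge y at x',x,dict(zip(r.tolist(),prof([c0+X*x*.001+Y*y*.001 for y in r]).tolist())))
E
```

```text
top notch x -84
{-90: 146, -87: 146, -84: 146, -81: 147, -78: 147, -75: 148, -72: 148, -69: 148, -66: 143, -63: 139, -60: 139, -57: 140, -54: 140, -51: 141, -48: 143, -45: 139, -42: 109, -39: 85, -36: 100, -33: 130, -30: 143, -27: 144, -24: 142, -21: 142, -18: 143, -15: 143, -12: 143}
top notch x 84
{-90: 146, -87: 146, -84: 147, -81: 147, -78: 146, -75: 146, -72: 147, -69: 146, -66: 141, -63: 139, -60: 138, -57: 139, -54: 139, -51: 140, -48: 141, -45: 140, -42: 115, -39: 89, -36: 102, -33: 128, -30: 141, -27: 142, -24: 142, -21: 143, -18: 141, -15: 141, -12: 141}
top edge x {-110: 147, -107: 116, -104: 86, -101: 75, -98: 70, -95: 90, -92: 136, -89: 154, -86: 149, -83: 142, -80: 143}
top edge x {80: 150, 83: 145, 86: 141, 89: 140, 92: 143, 95: 146, 98: 147, 101: 148, 104: 148, 107: 133}
top edge y at x -60 {-145: 88, -142: 88, -139: 88, -136: 86, -133: 92, -130: 121, -127: 140, -124: 146, -121: 147, -118: 147, -115: 145, -112: 132, -109: 122, -106: 135, -103: 153}
top edge y at x -60 {115: 140, 118: 148, 121: 147, 124: 147, 127: 148, 130: 148, 133: 149, 136: 150, 139: 150, 142: 150}

[... 1020 characters left out ...]
 83: 212, 86: 207, 89: 205, 92: 211, 95: 219, 98: 221, 101: 220, 104: 220, 107: 220}
side edge y at x -60 {-145: 119, -142: 116, -139: 115, -136: 126, -133: 151, -130: 181, -127: 202, -124: 209, -121: 211, -118: 211, -115: 211, -112: 215, -109: 216, -106: 216, -103: 216}
side edge y at x -60 {115: 198, 118: 206, 121: 210, 124: 213, 127: 214, 130: 218, 133: 221, 136: 223, 139: 223, 142: 223}
side edge y at x 60 {-145: 115, -142: 113, -139: 111, -136: 120, -133: 147, -130: 181, -127: 204, -124: 212, -121: 211, -118: 203, -115: 181, -112: 150, -109: 124, -106: 106, -103: 104}
side edge y at x 60 {115: 200, 118: 206, 121: 210, 124: 213, 127: 214, 130: 216, 133: 218, 136: 220, 139: 220, 142: 221}
```

```bash
python3 -m jog '[[[0,0,0,-0.04,0],[0,-0.05,0.1,-0.08,0],[0,-0.15,0.25,-0.08,0.05],[0,-0.25,0.4,-0.06,0.1],[0,-0.33,0.55,-0.04,0.15],[0,-0.41,0.7,-0.02,0.2],[0,-0.417,0.8,-0.01,0.222],[0,-0.417,0.85,0,0.222],[0,-0.417,0.85,0,0.222],[0,-0.417,0.85,0,0.222]]]' >/dev/null; python3 plan.py .5775 -.0289 .055 85.94
python3 - <<'E'
from m import *
d=cam('side');e=cam('top'); cv2.imwrite('pics/s2.png',np.hstack([cv2.resize(d['image'][150:280,210:340],(390,390),interpolation=2),cv2.resize(e['image'][130:260,200:330],(390,390),interpolation=2)]))
print(proj(d,[.5775,-.0289,.14])-[210,150], proj(e,[.5775,-.0289,.14])-[200,130])
E
```

```text
t 6.1 pos [ 0.5806 -0.0302  0.1277] closing 85.9 tilt [-0.    -0.001] F [-0.3  0.4 -1.1] w 0.023 gf 49.7 q [-0.05  0.34 -0.25  0.98 -0.    0.02]
shift [0.013 0.005 0.291] turn -0.0
[72.85460084 39.52637475] [84.77879477 49.05127976]
```

View pics/s2.png

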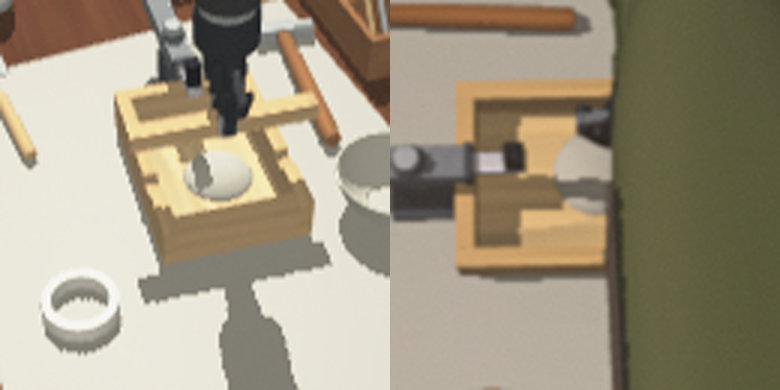

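The bar is level above the frame and parallel to the notch line. Its side-view ends are at (132,133) and (318,105), centred as predicted. I'll lower it.

```bash
python3 -m jog '[[[0,0.013,0.005,0.08,0],[0,0.013,0.005,0.16,0],[0,0.013,0.005,0.22,0],[0,0.013,0.005,0.25,0],[0,0.013,0.005,0.265,0],[0,0.013,0.005,0.28,0],[0,0.013,0.005,0.292,0],[0,0.013,0.005,0.292,0]]]'; python3 plan.py .5775 -.0289 .053 85.94
```

```text
time_s: 7.0
ee_pos: [0.5776, -0.028, 0.0547]
orientation: [0.112, 3.139, 0.0]
force: [-0.6, -1.0, -0.6]
grip_width: 0.0229
grip_force: 49.7
t 7.0 pos [ 0.5776 -0.028   0.0547] closing 85.9 tilt [-0.  0.] F [-0.6 -1.  -0.6] w 0.0229 gf 49.7 q [-0.05  0.4  -0.35  0.82  0.    0.02]
shift [ 0.    -0.004  0.007] turn -0.0
```

```bash
python3 -m jog '[[[0,0,-0.002,0.004,0],[0,0,-0.002,0.008,0],[0,0,-0.002,0.008,0],[0.3,0,-0.002,0.008,0],[0.6,0,-0.002,0.008,0],[0.7,0,-0.002,0.008,0],[0.7,0,-0.002,0.008,0]]]'; python3 -m jog '[[[0.7,0,0,-0.1,0],[0.7,0,0,-0.25,0],[0.7,0,0,-0.4,0],[0.7,0,0,-0.55,0],[0.5,0,0,-0.6,0],[0,0,0,-0.6,0],[0,0,0,-0.6,0]]]' ; python3 plan.py .593 .1906 .16 85.94
```

```text
time_s: 7.7
ee_pos: [0.5774, -0.0283, 0.0525]
orientation: [-0.112, -3.139, -0.0]
force: [0.5, -0.5, -0.2]
grip_width: 0.0596
grip_force: 0.0
time_s: 8.4
ee_pos: [0.5768, -0.0283, 0.2014]
orientation: [-0.112, -3.138, 0.0]
force: [-0.2, -0.4, -0.2]
grip_width: 0.0166
grip_force: 0.0
t 8.4 pos [ 0.5768 -0.0283  0.2014] closing 85.9 tilt [ 0.001 -0.   ] F [-0.2 -0.4 -0.2] w 0.0166 gf 0.0 q [-0.05  0.29 -0.15  1.13 -0.    0.02]
shift [-0.002  0.878  0.165] turn -0.0
```

```bash
python3 -m jog '[[[0,0,0.12,0,0.09],[0,0,0.25,0,0.18],[0,0,0.38,0,0.27],[0,0,0.5,0,0.36],[0,0,0.62,0,0.45],[0,0,0.74,0,0.54],[0,0,0.82,0,0.63],[0,0,0.877,0.06,0.72],[0,0,0.877,0.12,0.81],[0,0,0.877,0.165,0.9]]]'; 
python3 - <<'E'
from m import *
d=cam('side');e=cam('top'); cv2.imwrite('pics/s3.png',np.hstack([cv2.resize(d['image'][140:270,210:340],(390,390),interpolation=2),cv2.resize(e['image'][130:260,180:310],(390,390),interpolation=2)]))
E
python3 plan.py .593 .1906 .13 -4.06
```

```text
time_s: 9.4
ee_pos: [0.591, 0.1904, 0.1574]
orientation: [-2.128, -2.308, 0.007]
force: [-0.2, 0.2, 0.2]
grip_width: -0.0002
grip_force: 0.0
t 9.5 pos [0.5902 0.1897 0.1569] closing 4.9 tilt [-0.002 -0.007] F [-1.2 -1.   0.4] w -0.0 gf 0.0 q [ 0.31  0.39 -0.11  1.08  0.    1.8 ]
shift [0.003 0.012 0.107] turn 0.1
```

View pics/s3.png

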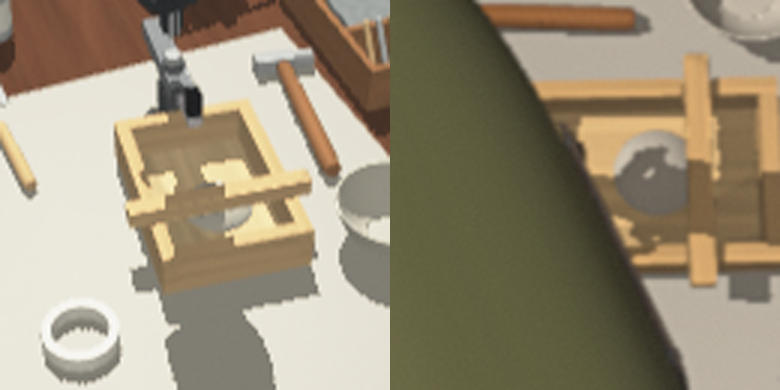

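The bar is seated in both notches: side-view ends (130,212) and (310,180), and the top view shows it straight across the boards. Next I'll press the button.

```bash
python3 -m jog '[[[0,0.003,0.01,0.05,0.05],[0,0.003,0.01,0.1,0.1],[0,0.003,0.01,0.11,0.1],[0,0.003,0.01,0.12,0.1],[0,0.003,0.01,0.13,0.1],[0,0.003,0.01,0.14,0.1],[0,0.003,0.01,0.15,0.1],[0,0.003,0.01,0.155,0.1]]]';python3 plan.py .593 .1906 .117 -4.06
```

```text
time_s: 10.3
ee_pos: [0.5958, 0.1914, 0.1231]
orientation: [2.298, 2.141, 0.001]
force: [-1.7, -1.0, 3.1]
grip_width: 0.0
grip_force: 1.9
t 10.3 pos [0.5958 0.1914 0.1231] closing -4.1 tilt [0.    0.001] F [-1.7 -1.   3.1] w 0.0 gf 1.9 q [ 0.31  0.42 -0.15  1.   -0.    1.95]
shift [-0.004 -0.011  0.024] turn 0.0
```

```bash
python3 -m jog '[[[0,0,-0.008,0.01,0],[0,0,-0.008,0.01,0],[0,0,-0.008,0.01,0]]]'
```

```text
time_s: 10.6
ee_pos: [0.5942, 0.1916, 0.1206]
orientation: [2.299, 2.14, 0.002]
force: [2.8, -0.3, 3.4]
grip_width: -0.0002
grip_force: 1.8
```

```bash
for i in 1; do python3 -m jog '[[[0,0,0,0.01,0],[0,0,0,0.02,0],[0,0,0,0.02,0],[0,0,0,0.02,0]]]'; done
```

```text
time_s: 11.0
ee_pos: [0.5943, 0.1916, 0.1169]
orientation: [2.298, 2.14, 0.003]
force: [-0.3, -1.8, 14.6]
grip_width: -0.0001
grip_force: 7.6
```

```bash
python3 -m jog '[[[0,0,0,0.008,0],[0,0,0,0.008,0],[0,0,0,0.008,0]]]'
```

```text
time_s: 11.3
ee_pos: [0.5944, 0.1916, 0.1168]
orientation: [2.298, 2.14, 0.005]
force: [-5.2, -3.3, 26.8]
grip_width: 0.0002
grip_force: 13.6
```

The button is at its stop. I'll retreat and go to the knob.

```bash
python3 -m jog '[[[0,0,0,-0.1,0],[0,0,0,-0.25,0],[0.7,0,0,-0.3,0],[0.7,0,0,-0.3,0]]]' >/dev/null; python3 plan.py .586 .0908 .19 -4.06
```

```text
t 11.7 pos [0.594  0.1918 0.1894] closing -4.1 tilt [0.001 0.002] F [-0.2  0.7 -0.1] w 0.0284 gf 0.0 q [ 0.31  0.38 -0.06  1.14  0.    1.95]
shift [-0.405 -0.003 -0.003] turn -0.0
```

```bash
python3 -m jog '[[[0.7,-0.12,0,0,0],[0.7,-0.25,0,0,0],[0.7,-0.35,0,0,0],[0.7,-0.405,-0.003,0,0],[0.7,-0.405,-0.003,0,0],[0.7,-0.405,-0.003,0,0]]]' >/dev/null
python3 - <<'E'
from m import *
d=cam('side');e=cam('top'); cv2.imwrite('pics/s4.png',np.hstack([cv2.resize(d['image'][140:240,220:320],(390,390),interpolation=2),cv2.resize(e['image'][130:260,180:310],(390,390),interpolation=2)]))
E
python3 plan.py .586 .0908 .103 -4.06
```

```text
t 12.4 pos [0.5854 0.0916 0.1876] closing -4.0 tilt [ 0. -0.] F [ 0.1 -1.1 -0.2] w 0.0599 gf 0.0 q [ 0.15  0.32 -0.14  1.11  0.    1.8 ]
shift [-0.003  0.003  0.338] turn 0.0
```

View pics/s4.png

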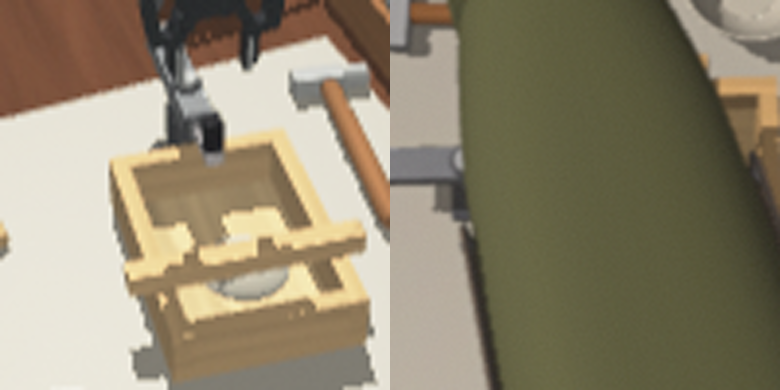

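The open fingers (side view at about x=160 and 250) straddle the knob at (212,130). The bar is still seated. I'll descend and grip.

```bash
python3 -m jog '[[[0.7,-0.003,0.003,0.1,0],[0.7,-0.003,0.003,0.2,0],[0.7,-0.003,0.003,0.27,0],[0.7,-0.003,0.003,0.32,0],[0.7,-0.003,0.003,0.338,0],[0.5,-0.003,0.003,0.338,0],[0,-0.003,0.003,0.338,0],[0,-0.003,0.003,0.338,0],[0,-0.003,0.003,0.338,0],[0,-0.003,0.003,0.338,0]]]' 60; python3 plan.py .5775 -.0289 .103 -4.06
```

```text
time_s: 13.4
ee_pos: [0.5859, 0.09, 0.1048]
orientation: [-2.299, -2.141, -0.001]
force: [-4.1, 1.7, 6.2]
grip_width: 0.0193
grip_force: 60.0
t 13.4 pos [0.5859 0.09   0.1048] closing -4.1 tilt [0.001 0.   ] F [-4.1  1.7  6.2] w 0.0193 gf 60.0 q [ 0.15  0.38 -0.26  0.94  0.    1.79]
shift [-0.477  0.     0.007] turn -0.0
```

```bash
python3 -m jog '[[[0,-0.03,0,-0.006,0],[0,-0.09,0,-0.006,0],[0,-0.15,0,-0.006,0],[0,-0.21,0,-0.006,0],[0,-0.27,0,-0.006,0],[0,-0.33,0,-0.006,0],[0,-0.39,0,-0.006,0],[0,-0.44,0,-0.006,0],[0,-0.47,0,-0.006,0],[0,-0.48,0,-0.006,0]]]'; python3 -m jog '[[[0,0,0,0,0],[0,0,0,0,0],[0,0,0,0,0]]]'>/dev/null; python3 plan.py .5775 -.0297 .103 -4.06
python3 - <<'E'
from m import *
d=cam('side');e=cam('top'); cv2.imwrite('pics/s5.png',np.hstack([cv2.resize(d['image'][150:250,220:320],(390,390),interpolation=2),cv2.resize(e['image'][130:230,180:280],(390,390),interpolation=2)]))
E
```

```text
time_s: 14.4
ee_pos: [0.5773, -0.031, 0.1049]
orientation: [-2.3, -2.139, 0.0]
force: [-0.3, 5.1, -6.0]
grip_width: 0.0191
grip_force: 60.1
t 14.7 pos [ 0.5774 -0.0296  0.1049] closing -4.1 tilt [-0.    -0.001] F [-1.2  3.8 -6.3] w 0.019 gf 60.1 q [-0.05  0.35 -0.29  0.93 -0.    1.59]
shift [-0.     0.     0.008] turn 0.0
```

View pics/s5.png

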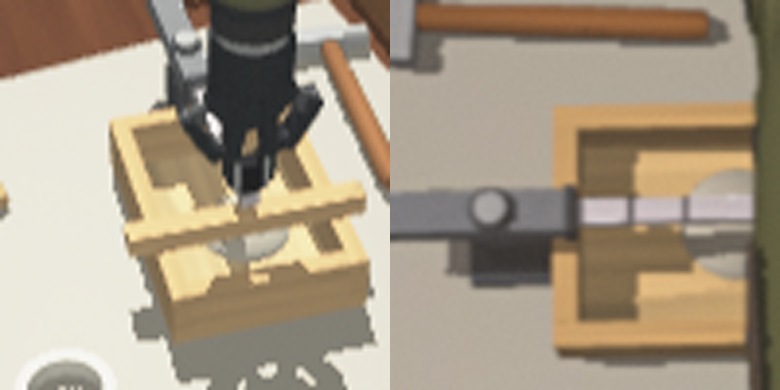

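Two marks are clear of the mouth, at (631,210) and (686,208) in the top panel. The collar edge is at about x=578, with the third mark there. I'll measure by profile.

```bash
cat > mk.py <<'E'
from m import *
c=np.array([.581,.021]);a=np.radians(-4.06);X=np.array([np.cos(a),np.sin(a)]);Y=np.array([-X[1],X[0]])
e=cam('top'); g=cv2.cvtColor(e['image'],cv2.COLOR_BGR2GRAY).astype(np.float32)
ys=np.arange(10,126,1.); pr=0
for x in(-4,-2,0,2,4):
    q=np.array([proj(e,[*(c+X*x/1e3+Y*y/1e3),.100]) for y in ys],np.float32); pr=pr+cv2.remap(g,q[:,:1],q[:,1:],1).ravel()/5
print(dict(zip(ys.astype(int).tolist(),pr.astype(int).tolist())))
for y0 in(28,68):
    s=abs(ys-y0)<8; w=np.clip(np.median(pr[s])-pr[s]-8,0,None); print('mark',(w*ys[s]).sum()/w.sum())
E
python3 mk.py; python3 plan.py .5775 -.0297 .103 -4.06
```

```text
{10: 190, 11: 190, 12: 190, 13: 190, 14: 190, 15: 191, 16: 191, 17: 191, 18: 191, 19: 191, 20: 192, 21: 192, 22: 193, 23: 193, 24: 192, 25: 189, 26: 186, 27: 173, 28: 157, 29: 143, 30: 137, 31: 132, 32: 130, 33: 145, 34: 161, 35: 174, 36: 181, 37: 189, 38: 193, 39: 193, 40: 194, 41: 194, 42: 194, 43: 194, 44: 194, 45: 194, 46: 193, 47: 194, 48: 194, 49: 194, 50: 194, 51: 194, 52: 194, 53: 194, 54: 194, 55: 194, 56: 194, 57: 194, 58: 194, 59: 194, 60: 194, 61: 195, 62: 196, 63: 197, 64: 195, 65: 192, 66: 186, 67: 170, 68: 154, 69: 140, 70: 130, 71: 120, 72: 126, 73: 145, 74: 164, 75: 176, 76: 186, 77: 195, 78: 196, 79: 197, 80: 198, 81: 198, 82: 198, 83: 198, 84: 198, 85: 197, 86: 197, 87: 197, 88: 197, 89: 197, 90: 198, 91: 198, 92: 198, 93: 198, 94: 198, 95: 199, 96: 199, 97: 200, 98: 200, 99: 200, 100: 200, 101: 197, 102: 195, 103: 187, 104: 171, 105: 155, 106: 139, 107: 122, 108: 105, 109: 93, 110: 83, 111: 73, 112: 72, 113: 72, 114: 72, 115: 77, 116: 81, 117: 87, 118: 96, 119: 104, 120: 112, 121: 117, 122: 122, 123: 125, 124: 126, 125: 128}
mark 30.939577616065666
mark 70.79078133268548
t 14.85 pos [ 0.5774 -0.0296  0.1049] closing -4.1 tilt [ 0. -0.] F [-1.5  4.4 -6.2] w 0.0189 gf 60.1 q [-0.05  0.35 -0.29  0.93  0.    1.59]
shift [-0.     0.     0.008] turn 0.0
```

```bash
sed -e "s#^e=.*#e=cam('top'); g=cv2.cvtColor(cv2.resize(cv2.imread('pics/top0.png'),(512,384),interpolation=cv2.INTER_AREA),cv2.COLOR_BGR2GRAY).astype(np.float32)#" -e 's/arange(10/arange(76/' -e '/y0/,$d' mk.py > mk0.py; python3 mk0.py
```

```text
{76: 41, 77: 41, 78: 52, 79: 64, 80: 77, 81: 98, 82: 118, 83: 137, 84: 147, 85: 157, 86: 164, 87: 166, 88: 168, 89: 169, 90: 169, 91: 168, 92: 168, 93: 168, 94: 168, 95: 168, 96: 168, 97: 169, 98: 169, 99: 169, 100: 169, 101: 166, 102: 163, 103: 156, 104: 145, 105: 133, 106: 121, 107: 110, 108: 98, 109: 90, 110: 83, 111: 75, 112: 72, 113: 69, 114: 67, 115: 69, 116: 72, 117: 76, 118: 83, 119: 89, 120: 95, 121: 101, 122: 106, 123: 108, 124: 110, 125: 111}
```

```bash
python3 - <<'E'
from h import *
s=telemetry.state(); print(s['ee_pos'],s['grip_force'],s['time_s']); print(robot.hand_in())
E
```

```text
[ 0.57737229 -0.02961316  0.10487789] 60.0739860534668 14.9
the job is handed in; nothing more can be done
None
```

I handed the job in at 14.9 s: the bar is seated in both notches, the button is pressed to its stop, and the gripper holds the knob with the arm about 0.12 m out, at the third mark to within about 1 mm by my measurements; no verdict came back.

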